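# Isolate the battery and pull the red fuse carrier

## Robot

A 6-joint arm with a two-finger parallel gripper is mounted at the origin on the work surface. World frame = base frame: x ahead of the robot, y to its left, z up, the work surface at z = 0. Lengths are in mm, angles in rad, forces in N, time in s.
With the tool pointing down it reaches from about 250 to 775 mm from the base axis. Payload 8.9 kg.
Tool frame: the origin (TCP) lies at the very end of the fingers, on their centre line; the grasp point (between the pads) lies 19 mm behind it; z points along the fingers, y is the direction in which the jaws open and shut (so a half turn about z gives the same grasp; the last joint's range is limited). The gripper opens to 85 mm and grips with 20 to 120 N. Pads are 22 mm wide; open, the fingers measure 114 mm over their backs; the gripper's body (76 mm by 85 mm) begins 54 mm behind the grasp point. The pads swing forward as they close: fully open they stand 13 mm farther back than shut.
Start: joints at [1.059, 0.291, -0.153, 1.127, 0, 1.431], TCP at [191.212, 488.939, 231.305] pointing down, gripper open.
Joint ranges: [-2.52, 2.52], [-0.91, 1.74], [-1.3, 1.37], [-1.96, 2.02], [-1.52, 1.47], [-3.14, 3.14]. Speed limits (rad/s): [2.22, 2.22, 2.79, 3.14, 3.14, 3.14].

## Interface

Orientations are given as a unit quaternion [x, y, z, w].
In Python, from plant import arm gives the robot as it stands.
- The arm moves only by the shell command python3 -m handwheel 'ROWS' [FORCE]. ROWS is JSON, a list of rows, each an object of numbers: "rx", "ry", "rz": the turn, a rotation vector about the tool's x, y, z in degrees; "x", "y", "z": the shift along the tool's x, y, z in m; "jaw": the opening, from 0 (shut) to 1 (fully open). In form: [{"rx": .., "ry": .., "rz": .., "x": .., "y": .., "z": .., "jaw": ..}, ...]. A call has 1 to 8 rows; each row is the pose to reach, as a shift and turn from the pose commanded when the call began, along the tool's axes at that moment; what a row does not reach only later rows make up. A row lasts 1/10 s, in which the tool goes at most 50 mm and 8.59 degrees, less where a joint would pass 70% of its speed; a pose out of reach is approached as far as the arm can. A call with a gripper value outside its range is refused whole. The fingers move at their own pace and stop on an object; FORCE is the grip in N (left out, the last holds). Time passes only in rows, so rows that repeat a pose let the fingers close. It gives the time, the measured TCP pose, the force and the opening at its end, in the units of the state.
- arm.get_obs(): the state, without advancing time (a new reading comes with each control period).
- arm.read_camera(name): name is "scene" or "top" or "wrist"; returns a dict with "image" (480x640x3 uint8, blue, green, red), "range_z" (480x640 float32, mm along the optical axis (not along the pixel's ray), 0 where there is no reading), "camera_matrix" (3x3 intrinsics, pixels), "rvec" (rotation vector, rad) and "tvec" (3), from world to camera coordinates, as OpenCV has them; the wrist camera has in their place "tool_from_camera" (4x4, takes a point from camera to tool coordinates, whose origin is the TCP and whose axes are the flange's). Camera axes: x right, y down, z forward; pixel columns grow to the right and rows downward; lengths in mm; the calibration is good to about 2 mm. A picture is of the moment at which its call begins: read the wrist's pose just before it.
- arm.sign_off(): hands the job in, once; it reports no verdict.
The state is a dict: "t": time; "joint_positions": joint angles; "joint_velocities": joint speeds; "joint_torque": joint torques, N m; "tcp_pos": TCP position; "orientation": TCP orientation; "ft_force": force on the tool from outside, world axes, zero at the start; "torque": the same for the moment, N m; "finger_gap": opening from 0.0 (shut) to 1.0 (fully open).
Only numpy, scipy, OpenCV 4.12 (cv2) and the standard library are available. Lean on these libraries where they do the work, as an engineer would, in place of code of your own. Each camera call takes 0.05 s, during which the arm holds its last target. There are 200 camera calls.

## Task

Throw the battery isolator's yellow-balled lever fully over to off (away from the robot), and only then pull the red fuse carrier out of the black fuse box: pinch its two opposed side catches together between the fingers and lift it out. Finish while still holding it by the pinched catches, upright and still, about 10 cm clear above the fuse box and touching nothing else; do not put it down or let go. Leave the blue and green carriers seated and the other things on the table where they are.

Things in the scene. Friction and masses are not known exactly. Their poses are not given: they have to be found in the camera images.
- red_centre (a point): red fuse carrier to be pulled: plastic block 30 (x) x 26 (y) x 60 mm tall between two upright spring catches, on its +y and -y sides, that stand 12 mm higher than the block (72 mm tall in all, about 0.1 kg). Point: on its middle axis, half-way up, 36 mm above its underside; z up, x along the row of bays, y from catch to catch. At home its underside rests on the bay floor
- red_left (a joint): red carrier's +y catch: 0 = sprung out, 0.006 m = pressed fully in. Spring: 3 N to start, 6 N fully in. Its ribbed finger pad, 22 mm wide (x), reaches from 6 to 36 mm above red_centre (7 to 37 mm above the box's top at home); outer face 27 mm from the middle, so 54 mm over both pads, 42 mm when both are pinched fully in
- red_right (a joint): red carrier's -y catch: the mirror image, same values. Near the foot of each catch a tooth hooks under a ledge in the bay: until both are pressed in by about 4 mm the carrier cannot come up more than 2 mm
- blue_centre (a point): blue fuse carrier, same shape, point and axes as the red one; in another bay of the same box, to be left seated
- green_centre (a point): green fuse carrier, same shape, point and axes as the red one; in another bay of the same box, to be left seated
- fusebox: black fuse box fixed to the table, 190 (x) x 90 (y) x 45 mm tall, with steel feet to 230 mm in x; origin at the centre of its underside, z up. Three bays in a row along its x at -54, 0 and +54 mm, y 0; bay floor 10 mm above the table. Which carrier is in which bay varies
- isolator (a joint): angle of the battery isolator lever: 0 = on (leaning to -x of its base), 1.0 rad = off (leaning to +x of its base). It stays where it is left; light friction, about 1 N at the ball
- isolator_tip (a point): centre of the yellow ball (26 mm diameter) at the tip of the isolator lever, a 10 mm steel rod; the ball's centre is 80 mm from the lever's pivot axis (which runs along the base's y)
- isolator_base: grey block of the isolator fixed to the table, 70 (x) x 50 (y) x 25 mm tall; origin at the centre of its underside, z up, and the lever is thrown off towards its +x (roughly away from the robot). Pivot 22 mm above the origin; half-way through its swing the lever is upright
- screwdriver_grip (a point): screwdriver lying loose on the table, to be left alone; point on its handle
- gear: loose steel gear wheel, 90 mm diameter, 24 mm tall, to be left alone; origin at the centre of its underside
- meter: loose yellow multimeter lying flat, 150 x 78 x 42 mm, to be left alone; origin at the centre of its underside
- plug: loose white spark plug standing upright, 24 mm diameter, 55 mm tall, to be left alone; origin at the centre of its underside
- tray: fixed grey parts tray, 160 x 110 x 30 mm; origin at the centre of its underside
Not all that is in view belongs to the job. Of the things shaped like the isolator_base, the grey one is meant.

How it is judged (in metres and radians):
On the way, in this order (a step that is already met when the one before it is completed fails the run):
1. the isolator lever is fully over to off (value of joint isolator above 0.85 rad), for 0.2 s.
2. both catches of the red carrier are pinched in (value of joint each of red_left, red_right above 0.002 m and contact force between red and the fingers above 1 N), for 0.1 s.
At the end, for the whole second after the job is handed in: Lever past 0.85 rad; red carrier still in the fingers, both catches in over 2 mm, underside over 50 mm above the box top and within 160 mm of its middle sideways, within 15 degrees of upright, still, touching neither box nor neighbours; blue and green moved under 6 mm (all of step 2 and value of joint isolator above 0.85 rad and height (world z) of red_centre above 0.131 m and angle between red_centre's own z axis and vertical below 0.26 rad and horizontal distance between red_centre and fusebox below 0.16 m and linear speed of red below 0.03 m/s and angular speed of red below 0.3 rad/s and contact force between red and fusebox below 0.1 N and contact force between red and blue below 0.1 N and contact force between red and green below 0.1 N and distance of each of blue_centre, green_centre from where it was at the start of the episode below 0.006 m); the arm keeps its last pose, push and grip.
It fails at once if the red carrier was pulled up before the isolator was off (height (world z) of red_centre above 0.056 m and not (value of joint isolator above 0.85 rad)).
It fails at once if the blue or green carrier was pulled up (distance of any of blue_centre, green_centre from where it was at the start of the episode above 0.01 m).
It fails at once if the screwdriver, gear wheel, multimeter or spark plug was pushed about (more than 25 mm) (distance of any of screwdriver_grip, gear, meter, plug from where it was at the start of the episode above 0.025 m).
It also fails if it takes over 54 s, if anything falls off the work surface, if the arm or the gripper's body presses on something with over 40 N, if the wrist force passes 120 N, or if a joint passes its speed limit or range.

## Working session

There is one attempt and no reset: what is moved stays moved. The work goes in short steps, Python scripts to look and compute and a shell command to move; the robot and the scene stay as the last step left them, time stands still between calls to the robot, and variables do not carry over. Pictures are saved under pics/ and viewed, about 8 in all and at most 12, crops included, and the job is handed in when it is done.

```bash
mkdir -p pics; ls; cat > h.py <<'E'
import numpy as np, cv2
from plant import arm
from scipy.spatial.transform import Rotation as R
def cloud(c):
    K=c["camera_matrix"]; z=c["range_z"].astype(float)
    v,u=np.mgrid[0:480,0:640]
    P=np.stack([(u-K[0,2])*z/K[0,0],(v-K[1,2])*z/K[1,1],z],-1)
    if "rvec" in c:
        M=cv2.Rodrigues(np.array(c["rvec"],float))[0]; W=(P-np.array(c["tvec"]).ravel())@M
    else:
        o=c["obs"]; T=np.array(c["tool_from_camera"])
        W=(P@T[:3,:3].T+T[:3,3])@R.from_quat(o["orientation"]).as_matrix().T+np.array(o["tcp_pos"])
    W[z==0]=np.nan
    return W
def cam(n):
    o=arm.get_obs(); c=arm.read_camera(n); c["obs"]=o; c["W"]=cloud(c); return c
E
python3 - <<'E'
from h import *
for n in("top","scene"):
    c=cam(n); cv2.imwrite(f"pics/{n}0.png",c["image"]); np.save(f"pics/{n}W.npy",c["W"]); print(n,np.ravel(c["tvec"]),(c["range_z"]>0).mean())
o=arm.get_obs(); print(o)
E
```

```text
pics
top [ -36.37160426  619.74878813 1158.78259067] 0.9959309895833334
scene [ 327.27538067 -273.79940622 1610.63701333] 0.9960091145833333
{'t': 0.1, 'joint_positions': array([ 1.05872658e+00,  2.91217301e-01, -1.54038013e-01,  1.12673137e+00,
        3.79021918e-06,  1.43151631e+00]), 'joint_velocities': array([-0.0012631 , -0.00130469,  0.00334068, -0.00028552, -0.00012571,
       -0.00232812]), 'joint_torque': array([ 1.10995017e-03, -5.37977457e+01,  3.31919467e+01,  9.30872251e-03,
       -2.57570919e-04,  2.35256721e-05]), 'tcp_pos': array([191.00051179, 488.59397927, 230.79799112]), 'orientation': array([ 1.85317389e-01,  9.82678539e-01, -5.63288287e-04, -1.92222387e-04]), 'ft_force': array([-0.44179766, -0.09938437,  0.1397184 ]), 'torque': array([ 0.02343119, -0.0043217 ,  0.03370424]), 'finger_gap': 0.9986789667265965}
```

View pics/top0.png

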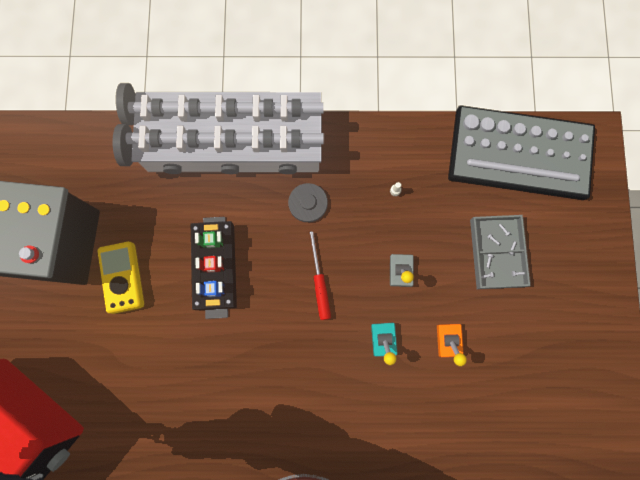

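View pics/scene0.png

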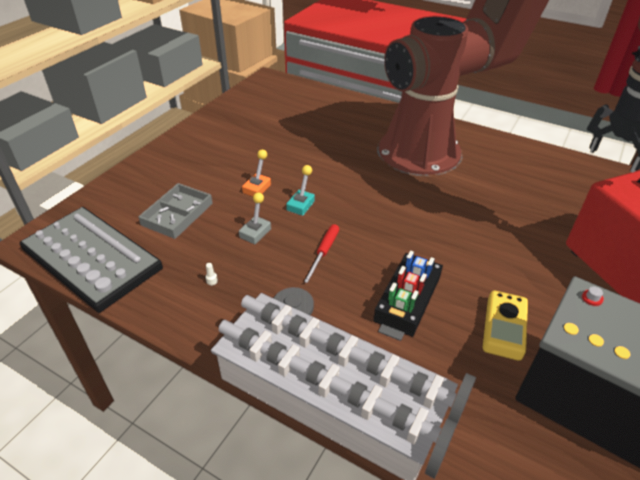

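The top view has +x up and +y left. The fuse box is at about (212,265) with the red carrier in the middle bay (210,263). The grey isolator is at (402,270) with its ball at (407,277), leaning towards the robot. The teal and orange isolators are decoys.

```bash
python3 - <<'E'
from h import *
im=cv2.imread("pics/top0.png"); W=np.load("pics/topW.npy"); hsv=cv2.cvtColor(im,cv2.COLOR_BGR2HSV)
def roi(x0,x1,y0,y1):
    m=np.zeros((480,640),bool); m[y0:y1,x0:x1]=1; return m
def rep(n,m,lo=None,hi=None):
    m=m&np.isfinite(W[...,2])
    if lo is not None: m&=(W[...,2]>lo)&(W[...,2]<hi)
    P=W[m]; print(n,len(P),"med",np.median(P,0).round(1),"min",P.min(0).round(1),"max",P.max(0).round(1)); return P
def rect(P): r=cv2.minAreaRect(P[:,:2].astype(np.float32)); print("   rect",np.round(r[0],1),np.round(r[1],1),round(r[2],2))
H,S,V=hsv[...,0],hsv[...,1],hsv[...,2]
rep("table",roi(250,290,380,400))
rep("ball",roi(395,420,265,290)&(abs(H-26)<6)&(S>150))
P=rep("iso base",roi(380,425,245,300)&(S<80),18,32);rect(P)
P=rep("box top",roi(180,245,212,325),38,50);rect(P)
P=rep("red",roi(180,245,240,280)&((H<6)|(H>174))&(S>120),55,90);rect(P)
P=rep("white pads red",roi(180,245,250,277)&(S<60)&(V>150),60,95);rect(P)
P=rep("blue",roi(180,245,270,305)&(abs(H-112)<12)&(S>120),55,90);rect(P)
P=rep("green",roi(180,245,225,250)&(abs(H-70)<18)&(S>100),55,90);rect(P)
P=rep("all carr",roi(180,245,212,325),74,95);rect(P)
rep("driver",roi(300,335,228,325),8,60); rep("gear",roi(280,335,180,225),15,60); rep("meter",roi(95,150,235,320),20,80)
rep("teal",roi(365,405,315,370),15,140);rep("grey all",roi(380,425,245,300),15,160)
E
```

```text
table 795 med [ 3.043e+02  7.680e+01 -3.000e-01] min [283.1  33.1  -8.1] max [324.3 119.4   8.2]
ball 41 med [ 540.8 -209.1  109. ] min [ 534.8 -215.2   99.6] max [ 547.3 -203.4  116.6]
iso base 486 med [ 574.3 -208.    24.9] min [ 530.2 -238.4   18.1] max [ 600.5 -189.2   32. ]
   rect [ 565.2 -213.7] [49.  70.4] 89.32
box top 2405 med [565.1 199.   44.7] min [477.4 153.6  38. ] max [670.4 252.9  50. ]
   rect [573.5 203.7] [190.9  91. ] 3.39
red 127 med [569.9 201.6  68.2] min [557.5 175.7  55.7] max [588.  227.8  74.3]
   rect [573.1 202.3] [29.9 52.6] 4.08
white pads red 101 med [572.2 199.7  81.1] min [557.4 176.4  62.3] max [584.9 229.7  87. ]
   rect [570.1 203.5] [26.  53.4] 4.42
blue 24 med [518.7 215.3  60.3] min [504.8 186.9  55.2] max [534.2 221.8  71.9]
   rect [519.  204.3] [29.4 34.9] 1.61
  return _methods._mean(a, axis=axis, dtype=dtype,
  ret = um.true_divide(
Traceback (most recent call last):
ValueError: zero-size array to reduction operation minimum which has no identity
```

```bash
cat > go.py <<'E'
import sys; from h import *
x,y,z,yaw=map(float,sys.argv[1:5])   # yaw: world angle of tool y axis, deg
o=arm.get_obs(); M=R.from_quat(o["orientation"]); a=np.radians(yaw)
yy=np.array([np.cos(a),np.sin(a),0]); zz=np.array([0,0,-1.]); T=R.from_matrix(np.stack([np.cross(yy,zz),yy,zz],1))
print("shift m",(M.inv().apply(np.array([x,y,z])-o["tcp_pos"])/1000).round(4),"turn deg",np.degrees((M.inv()*T).as_rotvec()).round(2))
E
python3 go.py 480 -212 230 93.4
python3 - <<'E'
from h import *
im=cv2.imread("pics/top0.png"); W=np.load("pics/topW.npy")
for n,(x0,x1,y0,y1) in dict(driver=(300,335,228,325),teal=(365,405,315,370),grey=(380,425,245,300),plug=(385,405,178,200),carr=(180,245,212,325)).items():
    P=W[y0:y1,x0:x1].reshape(-1,3); P=P[np.isfinite(P[:,2])&(P[:,2]>14)]
    print(n,P.min(0).round(),P.max(0).round())
    for lo,hi in((30,60),(60,85),(85,105),(105,150)):
        Q=P[(P[:,2]>lo)&(P[:,2]<hi)]
        if len(Q): print("  ",lo,len(Q),np.median(Q,0).round(1))
E
```

```text
shift m [-0.5243 -0.5472  0.0014] turn deg [-6.000e-02 -2.000e-02 -2.476e+01]
driver [456. -56.  14.] [651. -11.  31.]
   30 3 [472.6 -38.1  30.4]
teal [ 363. -200.   18.] [ 447. -147.  110.]
   30 135 [ 412.9 -172.1   34.5]
   60 25 [ 392.3 -173.5   67.9]
   85 113 [ 375.  -173.7  100.8]
   105 16 [ 375.2 -177.2  105.8]
grey [ 529. -238.   14.] [ 601. -189.  117.]
   30 101 [ 566.7 -211.2   34.4]
   60 2 [ 558.1 -213.1   61.4]
   85 35 [ 539.8 -208.8  102.6]
   105 89 [ 540.8 -213.4  108.5]
plug [ 740. -216.   14.] [ 764. -195.   59.]
   30 48 [ 749.  -204.2   52.1]
carr [476. 153.  14.] [670. 253.  87.]
   30 2655 [566.8 197.5  44.7]
   60 859 [571.9 203.5  70.8]
   85 33 [567.6 182.1  85.6]
```

Positions match the sizes I was given: box 191x91 mm, base 49x70 mm, box top at z=44.7. I'm moving to a point in front of the lever, with the fingers shut.

```bash
python3 -m handwheel '[{"x":-0.034,"y":-0.036,"rz":-8,"jaw":0},{"x":-0.068,"y":-0.071,"rz":-16,"jaw":0},{"x":-0.102,"y":-0.107,"rz":-24.8,"jaw":0},{"x":-0.136,"y":-0.142,"rz":-24.8,"jaw":0},{"x":-0.17,"y":-0.178,"rz":-24.8,"jaw":0},{"x":-0.204,"y":-0.213,"rz":-24.8,"jaw":0},{"x":-0.238,"y":-0.249,"rz":-24.8,"jaw":0},{"x":-0.26,"y":-0.272,"rz":-24.8,"jaw":0}]' 30; python3 go.py 480 -212 230 93.4
```

```text
shift m [-0.5243 -0.5472  0.0014] turn deg [-6.000e-02 -2.000e-02 -2.476e+01]validation failed for argument at $[0]...
```

```bash
python3 -m handwheel '[{"rx":0,"ry":0,"rz":-8,"x":-0.034,"y":-0.036,"z":0,"jaw":0},{"rx":0,"ry":0,"rz":-16,"x":-0.068,"y":-0.071,"z":0,"jaw":0},{"rx":0,"ry":0,"rz":-24.8,"x":-0.102,"y":-0.107,"z":0,"jaw":0},{"rx":0,"ry":0,"rz":-24.8,"x":-0.136,"y":-0.142,"z":0,"jaw":0},{"rx":0,"ry":0,"rz":-24.8,"x":-0.17,"y":-0.178,"z":0,"jaw":0},{"rx":0,"ry":0,"rz":-24.8,"x":-0.204,"y":-0.213,"z":0,"jaw":0},{"rx":0,"ry":0,"rz":-24.8,"x":-0.238,"y":-0.249,"z":0,"jaw":0},{"rx":0,"ry":0,"rz":-24.8,"x":-0.26,"y":-0.272,"z":0,"jaw":0}]' 30; python3 go.py 480 -212 230 93.4
```

```text
t: 0.9
tcp_pos: [334.6, 138.5, 231.3]
orientation: [-0.029, 1.0, -0.0, 0.0]
ft_force: [0.0, 0.8, 0.4]
finger_gap: -0.0
shift m [-0.1245 -0.3585  0.0015] turn deg [-0.02  0.01 -0.02]
```

```bash
python3 -m handwheel '[{"rx":0,"ry":0,"rz":0,"x":-0.016,"y":-0.045,"z":0,"jaw":0},{"rx":0,"ry":0,"rz":0,"x":-0.031,"y":-0.09,"z":0,"jaw":0},{"rx":0,"ry":0,"rz":0,"x":-0.047,"y":-0.135,"z":0,"jaw":0},{"rx":0,"ry":0,"rz":0,"x":-0.062,"y":-0.18,"z":0,"jaw":0},{"rx":0,"ry":0,"rz":0,"x":-0.078,"y":-0.225,"z":0,"jaw":0},{"rx":0,"ry":0,"rz":0,"x":-0.094,"y":-0.27,"z":0,"jaw":0},{"rx":0,"ry":0,"rz":0,"x":-0.109,"y":-0.315,"z":0,"jaw":0},{"rx":0,"ry":0,"rz":0,"x":-0.1245,"y":-0.3585,"z":0,"jaw":0}]'; python3 go.py 480 -212 85 93.4
```

```text
t: 1.7
tcp_pos: [480.2, -211.5, 231.0]
orientation: [-0.03, 1.0, 0.0, -0.0]
ft_force: [0.8, 0.8, -0.7]
finger_gap: 0.002
shift m [ 0.0002 -0.0005  0.146 ] turn deg [ 0.02 -0.02  0.01]
```

```bash
python3 -m handwheel '[{"rx":0,"ry":0,"rz":0,"x":0,"y":0,"z":0.05,"jaw":0},{"rx":0,"ry":0,"rz":0,"x":0,"y":0,"z":0.1,"jaw":0},{"rx":0,"ry":0,"rz":0,"x":0,"y":0,"z":0.149,"jaw":0},{"rx":0,"ry":0,"rz":0,"x":-0.02,"y":-0.001,"z":0.149,"jaw":0},{"rx":0,"ry":0,"rz":0,"x":-0.04,"y":-0.0025,"z":0.149,"jaw":0},{"rx":0,"ry":0,"rz":0,"x":-0.055,"y":-0.0033,"z":0.149,"jaw":0},{"rx":0,"ry":0,"rz":0,"x":-0.07,"y":-0.004,"z":0.149,"jaw":0},{"rx":0,"ry":0,"rz":0,"x":-0.08,"y":-0.0047,"z":0.149,"jaw":0}]'
```

```text
t: 2.5
tcp_pos: [560.6, -209.2, 81.8]
orientation: [-0.03, 1.0, 0.0, -0.0]
ft_force: [-0.9, -0.1, -0.2]
finger_gap: -0.003
```

```bash
python3 -m handwheel '[{"rx":0,"ry":0,"rz":0,"x":-0.008,"y":-0.0005,"z":0,"jaw":0},{"rx":0,"ry":0,"rz":0,"x":-0.014,"y":-0.0008,"z":0,"jaw":0},{"rx":0,"ry":0,"rz":0,"x":-0.018,"y":-0.001,"z":0,"jaw":0}]'; python3 - <<'E'
from h import *
c=cam("top"); s=cam("scene"); print(arm.get_obs()["ft_force"])
a=c["image"][225:315,350:450]; b=s["image"][150:260,200:330]
cv2.imwrite("pics/push.png",np.hstack([cv2.resize(a,(400,360)),cv2.resize(b,(400,360))]))
E
```

```text
t: 2.8
tcp_pos: [578.2, -209.1, 82.1]
orientation: [-0.03, 1.0, 0.0, -0.0]
ft_force: [-0.9, 0.2, -0.4]
finger_gap: -0.002
[-0.1111421  -0.46342811 -0.1860913 ]
```

View pics/push.png

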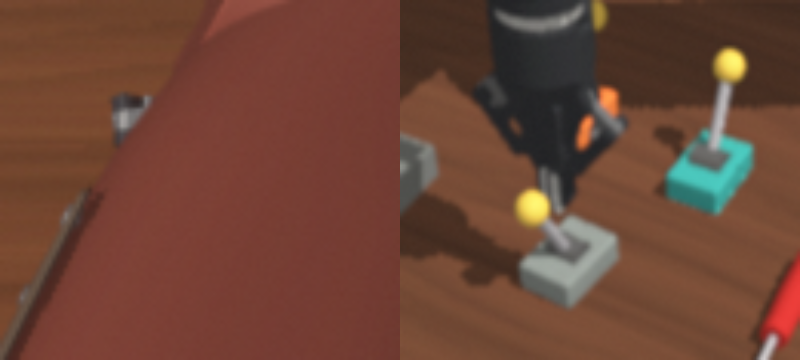

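The scene view shows the ball at (532,208) tipped away from the robot, with the fingers behind it. I'll measure its angle and push on to the stop.

```bash
cat > ball.py <<'E'
from h import *
s=cam("scene"); W=s["W"]; hsv=cv2.cvtColor(s["image"],cv2.COLOR_BGR2HSV)
m=(abs(hsv[...,0].astype(int)-26)<6)&(hsv[...,1]>130)&(abs(W[...,0]-580)<70)&(abs(W[...,1]+212)<50)&(W[...,2]>50)
C=-s["tvec"].ravel()@cv2.Rodrigues(s["rvec"])[0]
p=np.median(W[m],0); d=(p-C)/np.linalg.norm(p-C); b=p+d*10
print(m.sum(),"ball centre",b.round(1),"angle",.5+np.arctan2(b[0]-565.2,b[2]-22), "f",arm.get_obs()["ft_force"].round(1))
E
python3 ball.py
python3 -m handwheel '[{"rx":0,"ry":0,"rz":0,"x":-0.004,"y":-0.0002,"z":0,"jaw":0},{"rx":0,"ry":0,"rz":0,"x":-0.006,"y":-0.0003,"z":0,"jaw":0},{"rx":0,"ry":0,"rz":0,"x":-0.006,"y":-0.0003,"z":0,"jaw":0}]';python3 ball.py
```

```text
88 ball centre [ 602.7 -215.5   90.6] angle 0.999791989387564 f [ 0.6 -0.1 -0.3]
t: 3.25
tcp_pos: [579.6, -209.1, 81.8]
orientation: [-0.029, 1.0, 0.0, -0.004]
ft_force: [-18.4, -0.9, 9.4]
finger_gap: 0.0
88 ball centre [ 603.4 -215.2   90.3] angle 1.01042399622721 f [-18.5  -1.9   8.8]
```

The lever is at its stop: about 1.0 rad, with an 18 N reaction. I'm backing off, lifting and crossing to the fuse box.

```bash
python3 -m handwheel '[{"rx":0,"ry":0,"rz":0,"x":0.03,"y":0.002,"z":0,"jaw":0},{"rx":0,"ry":0,"rz":0,"x":0.06,"y":0.0035,"z":0,"jaw":0},{"rx":0,"ry":0,"rz":0,"x":0.06,"y":0.0035,"z":-0.05,"jaw":0},{"rx":0,"ry":0,"rz":0,"x":0.06,"y":0.0035,"z":-0.1,"jaw":0},{"rx":0,"ry":0,"rz":0,"x":0.06,"y":0.0035,"z":-0.14,"jaw":0},{"rx":0,"ry":0,"rz":0,"x":0.06,"y":0.0035,"z":-0.14,"jaw":0}]'; python3 ball.py; python3 go.py 572.5 203 225 93.4
```

```text
t: 3.9
tcp_pos: [526.9, -210.9, 228.7]
orientation: [-0.03, 1.0, -0.003, 0.004]
ft_force: [0.4, 0.1, -0.2]
finger_gap: -0.004
84 ball centre [ 603.5 -215.1   91.8] angle 1.001962006320308 f [-0.7 -0.5 -0.5]
shift m [-7.140e-02  4.098e-01 -4.000e-04] turn deg [-0.2   0.32  0.03]
```

```bash
python3 -m handwheel '[{"rx":0,"ry":0,"rz":0,"x":-0.008,"y":0.045,"z":0,"jaw":0.3},{"rx":0,"ry":0,"rz":0,"x":-0.016,"y":0.09,"z":0,"jaw":0.6},{"rx":0,"ry":0,"rz":0,"x":-0.023,"y":0.135,"z":0,"jaw":1},{"rx":0,"ry":0,"rz":0,"x":-0.031,"y":0.18,"z":0,"jaw":1},{"rx":0,"ry":0,"rz":0,"x":-0.039,"y":0.225,"z":0,"jaw":1},{"rx":0,"ry":0,"rz":0,"x":-0.047,"y":0.27,"z":0,"jaw":1},{"rx":0,"ry":0,"rz":0,"x":-0.055,"y":0.315,"z":0,"jaw":1},{"rx":0,"ry":0,"rz":0,"x":-0.063,"y":0.36,"z":0,"jaw":1}]'; python3 -m handwheel '[{"rx":0,"ry":0,"rz":0,"x":-0.0085,"y":0.0498,"z":0,"jaw":1},{"rx":0,"ry":0,"rz":0,"x":-0.0085,"y":0.0498,"z":0,"jaw":1},{"rx":0,"ry":0,"rz":0,"x":-0.0085,"y":0.0498,"z":0,"jaw":1}]'; python3 - <<'E'
from h import *
c=cam("wrist"); cv2.imwrite("pics/w1.png",c["image"]); np.save("pics/w1W.npy",c["W"]); print(c["obs"]["tcp_pos"])
E
```

```text
t: 4.75
tcp_pos: [564.8, 155.6, 221.2]
orientation: [-0.03, 1.0, -0.0, -0.001]
ft_force: [1.4, -0.8, -0.2]
finger_gap: 1.002
t: 5.05
tcp_pos: [570.1, 205.0, 220.9]
orientation: [-0.031, 1.0, -0.0, -0.001]
ft_force: [0.7, -1.4, -0.8]
finger_gap: 1.0
[570.11456482 204.98362297 220.9070961 ]
```

View pics/w1.png

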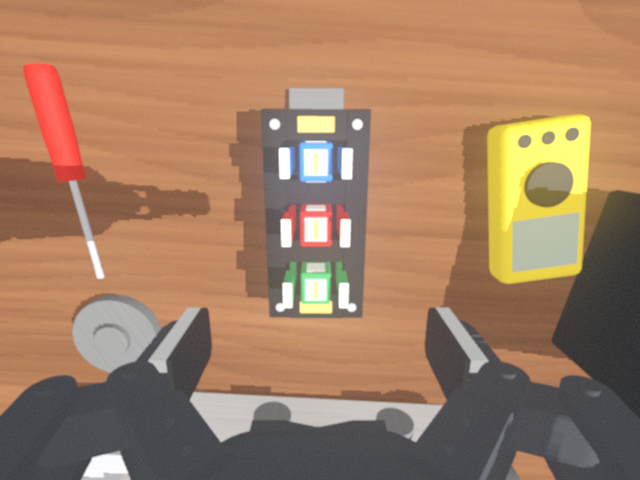

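The wrist view shows the red carrier in the middle at about (316,228), with white pads on either side at (286,232) and (345,232). The box is square to the tool, and the fingers straddle it with room to spare.

```bash
python3 - <<'E'
from h import *
im=cv2.imread("pics/w1.png"); W=np.load("pics/w1W.npy"); hsv=cv2.cvtColor(im,cv2.COLOR_BGR2HSV).astype(int)
def q(n,x0,x1,y0,y1,lo,hi):
    P=W[y0:y1,x0:x1].reshape(-1,3); P=P[(P[:,2]>lo)&(P[:,2]<hi)]
    r=cv2.minAreaRect(P[:,:2].astype(np.float32)); print(n,len(P),np.median(P,0).round(1),"rect",np.round(r[0],1),np.round(r[1],1),round(r[2],1),"min",P.min(0).round(1),"max",P.max(0).round(1)); return P
q("box",240,390,100,330,40,49)
q("redL",272,298,205,255,74,95); q("redR",334,358,205,255,74,95); q("red both",272,358,205,255,74,95)
q("red blk",298,334,205,255,60,74)
q("blue",272,358,140,185,74,95); q("green",272,358,258,312,74,95)
P=W[80:330,240:390].reshape(-1,3); P=P[P[:,2]>74]; P=P[:,:2]; m=P.mean(0); u=np.linalg.svd(P-m,full_matrices=False)[2][0]; print("axis",m,np.degrees(np.arctan(u[1]/u[0])))
E
python3 go.py 572 203 150 93.4
```

```text
box 13529 [551.3 202.3  44.9] rect [572.7 203.3] [189.8  90.4] 3.5 min [475.3 152.8  40. ] max [668.9 253.6  49. ]
redL 266 [572.4 179.9  82.4] rect [573.4 179.9] [22.   7.3] 5.2 min [562.6 175.3  74.1] max [584.5 183.8  84.4]
redR 269 [570.2 226.5  82.4] rect [570.5 226.7] [21.8  7.2] 3.3 min [559.7 222.8  74.1] max [581.4 230.8  84. ]
red both 535 [571.3 222.8  82.4] rect [572.  203.2] [21.9 54.5] 3.5 min [559.7 175.3  74.1] max [584.5 230.8  84.4]
red blk 1174 [570.4 203.1  70. ] rect [571.8 203.3] [30.7 25.9] 3.1 min [556.1 189.7  60.7] max [587.7 216.3  73. ]
blue 598 [517.7 180.5  82.5] rect [518.2 200. ] [21.5 54.2] 3.7 min [505.8 172.4  74.1] max [530.5 227.5  84.2]
green 488 [624.5 187.   82.4] rect [625.7 206.2] [22.1 54. ] 3.5 min [613.2 178.7  74. ] max [638.2 233.8  84.2]
axis [567.72969093 202.83831308] 3.390874201796349
shift m [-0.0018 -0.0009  0.0712] turn deg [-0.04 -0.1   0.08]
```

```bash
python3 -m handwheel '[{"rx":0,"ry":0,"rz":0,"x":-0.002,"y":-0.001,"z":0.05,"jaw":1},{"rx":0,"ry":0,"rz":0,"x":-0.002,"y":-0.001,"z":0.1,"jaw":1},{"rx":0,"ry":0,"rz":0,"x":-0.002,"y":-0.001,"z":0.125,"jaw":1},{"rx":0,"ry":0,"rz":0,"x":-0.002,"y":-0.001,"z":0.145,"jaw":1},{"rx":0,"ry":0,"rz":0,"x":-0.002,"y":-0.001,"z":0.16,"jaw":1},{"rx":0,"ry":0,"rz":0,"x":-0.002,"y":-0.001,"z":0.17,"jaw":1},{"rx":0,"ry":0,"rz":0,"x":-0.002,"y":-0.001,"z":0.17,"jaw":1}]' 40; python3 ball.py; python3 go.py 572 203.2 50 93.4
```

```text
t: 5.8
tcp_pos: [572.1, 201.7, 51.0]
orientation: [-0.029, 1.0, -0.0, -0.001]
ft_force: [-0.4, 0.4, -0.3]
finger_gap: 0.999
83 ball centre [ 602.8 -215.3   90.9] angle 0.9994700857274612 f [-0.6 -0.  -0.2]
shift m [0.0007 0.0011 0.0021] turn deg [-0.01 -0.05 -0.03]
```

```bash
python3 -m handwheel '[{"rx":0,"ry":0,"rz":0,"x":0.0005,"y":0.001,"z":0.001,"jaw":0.7},{"rx":0,"ry":0,"rz":0,"x":0.0005,"y":0.001,"z":0.001,"jaw":0.6},{"rx":0,"ry":0,"rz":0,"x":0.0005,"y":0.001,"z":0.001,"jaw":0.4},{"rx":0,"ry":0,"rz":0,"x":0.0005,"y":0.001,"z":0.001,"jaw":0.2},{"rx":0,"ry":0,"rz":0,"x":0.0005,"y":0.001,"z":0.001,"jaw":0.2},{"rx":0,"ry":0,"rz":0,"x":0.0005,"y":0.001,"z":0.001,"jaw":0.2},{"rx":0,"ry":0,"rz":0,"x":0.0005,"y":0.001,"z":0.001,"jaw":0.2},{"rx":0,"ry":0,"rz":0,"x":0.0005,"y":0.001,"z":0.001,"jaw":0.2}]' 40; python3 - <<'E'
from h import *
c=cam("wrist"); s=cam("scene"); o=arm.get_obs(); print(o["finger_gap"]*85,o["ft_force"],o["torque"])
cv2.imwrite("pics/g1.png",np.hstack([cv2.resize(c["image"][150:480],(450,330)),cv2.resize(s["image"][220:350,350:480],(330,330))]))
E
```

```text
t: 6.65
tcp_pos: [573.5, 203.7, 53.6]
orientation: [-0.03, 1.0, -0.0, 0.001]
ft_force: [-3.4, -3.8, 16.4]
finger_gap: 0.436
37.29035379502033 [-3.43771842 -3.89345524 15.92995529] [-1.00609614  0.8110367   0.01982145]
```

View pics/g1.png

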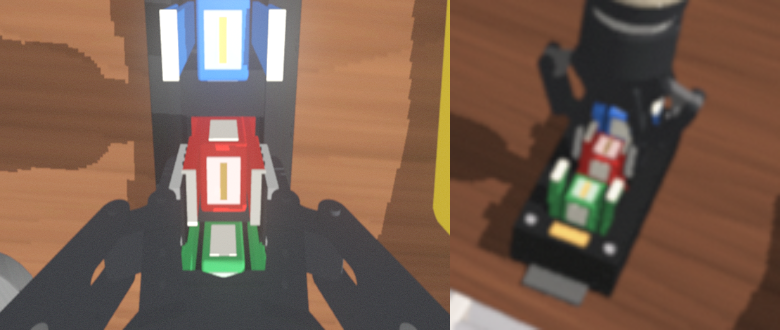

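The fingers hold both red catches, with the gap at about 37–42 mm. They press down on the carrier with 16 N because the pads swung forward as they closed. I'll lift gently first and check.

```bash
python3 -m handwheel '[{"rx":0,"ry":0,"rz":0,"x":0,"y":0,"z":-0.004,"jaw":0.2},{"rx":0,"ry":0,"rz":0,"x":0,"y":0,"z":-0.009,"jaw":0.2},{"rx":0,"ry":0,"rz":0,"x":0,"y":0,"z":-0.014,"jaw":0.2},{"rx":0,"ry":0,"rz":0,"x":0,"y":0,"z":-0.02,"jaw":0.2}]' 50
```

```text
t: 7.15
tcp_pos: [572.2, 204.2, 71.5]
orientation: [-0.03, 1.0, -0.0, -0.0]
ft_force: [0.6, -0.5, -1.6]
finger_gap: 0.41
```

```bash
python3 -m handwheel '[{"rx":0,"ry":0,"rz":0,"x":0,"y":0,"z":-0.015,"jaw":0.2},{"rx":0,"ry":0,"rz":0,"x":0,"y":0,"z":-0.035,"jaw":0.2},{"rx":0,"ry":0,"rz":0,"x":0,"y":0,"z":-0.055,"jaw":0.2},{"rx":0,"ry":0,"rz":0,"x":0,"y":0,"z":-0.075,"jaw":0.2},{"rx":0,"ry":0,"rz":0,"x":0,"y":0,"z":-0.095,"jaw":0.2},{"rx":0,"ry":0,"rz":0,"x":0,"y":0,"z":-0.11,"jaw":0.2},{"rx":0,"ry":0,"rz":0,"x":0,"y":0,"z":-0.115,"jaw":0.2},{"rx":0,"ry":0,"rz":0,"x":0,"y":0,"z":-0.115,"jaw":0.2}]'; python3 - <<'E'
from h import *
c=cam("wrist"); s=cam("scene"); o=arm.get_obs(); print(o["finger_gap"],o["ft_force"],o["torque"])
cv2.imwrite("pics/g2.png",np.hstack([cv2.resize(c["image"][150:480],(450,330)),cv2.resize(s["image"][190:350,350:480],(330,406))[:330]]))
cv2.imwrite("pics/g2s.png",s["image"])
W=c["W"];h=cv2.cvtColor(c["image"],cv2.COLOR_BGR2HSV).astype(int)
m=((h[...,0]<6)|(h[...,0]>174))&(h[...,1]>120)&(W[...,2]>100);P=W[m];print("red w",m.sum(),P.min(0),np.median(P,0),P.max(0))
W=s["W"];h=cv2.cvtColor(s["image"],cv2.COLOR_BGR2HSV).astype(int)
m=((h[...,0]<6)|(h[...,0]>174))&(h[...,1]>120)&(abs(W[...,0]-572)<60)&(abs(W[...,1]-203)<50)&(W[...,2]<230);P=W[m];print("red s",m.sum(),P.min(0),np.median(P,0),P.max(0))
for n,lo,hi in(("blue",100,124),("green",55,88)):
    m=(h[...,0]>lo)&(h[...,0]<hi)&(h[...,1]>110)&(abs(W[...,0]-572)<90)&(abs(W[...,1]-203)<50)&(W[...,2]>45);P=W[m];print(n,m.sum(),np.median(P,0),P.max(0))
E
python3 ball.py
```

```text
t: 7.95
tcp_pos: [572.8, 204.2, 186.9]
orientation: [-0.03, 1.0, 0.0, 0.001]
ft_force: [0.6, -0.2, -1.1]
finger_gap: 0.41
0.4118029137184806 [-0.46378007 -0.72646859 -1.33162382] [-0.02791816 -0.01898541  0.01405307]
red w 6008 [555.82311937 181.38976845 143.44936697] [561.16891157 203.88562216 199.43072453] [587.32928092 226.90695806 214.07681874]
red s 387 [558.37708825 182.88064297 140.87011473] [584.70103145 207.57990483 169.07301945] [591.82086105 227.66951418 208.45339784]
blue 167 [529.1775453  203.11768235  63.73411358] [540.7466693  229.5975607   76.00689095]
green 158 [637.18300767 213.31413707  62.84416295] [644.42773508 235.23761158  73.56545718]
89 ball centre [ 604.1 -216.4   91.1] angle 1.0130137505052086 f [-0.   0.2 -1.9]
```

View pics/g2.png

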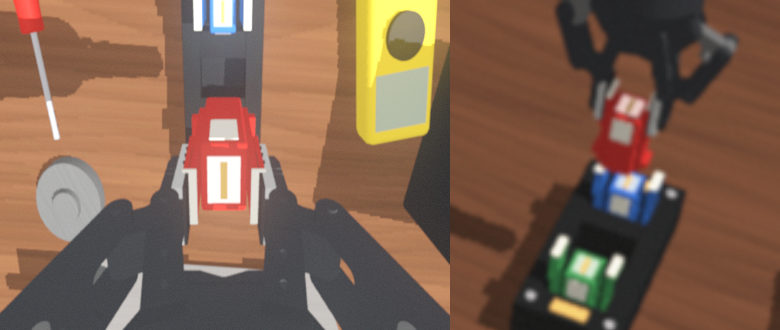

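The carrier is held upright with its underside at about z=142, roughly 97 mm above the box. Blue and green are seated and the lever is at about 1.0 rad. I'll let it settle, then hand in.

```bash
python3 -m handwheel '[{"rx":0,"ry":0,"rz":0,"x":0,"y":0,"z":0,"jaw":0.2},{"rx":0,"ry":0,"rz":0,"x":0,"y":0,"z":0,"jaw":0.2},{"rx":0,"ry":0,"rz":0,"x":0,"y":0,"z":0,"jaw":0.2},{"rx":0,"ry":0,"rz":0,"x":0,"y":0,"z":0,"jaw":0.2},{"rx":0,"ry":0,"rz":0,"x":0,"y":0,"z":0,"jaw":0.2}]' && python3 -c "from plant import arm; print(arm.sign_off())"
```

```text
t: 8.6
tcp_pos: [572.4, 204.1, 186.2]
orientation: [-0.03, 1.0, 0.0, -0.0]
ft_force: [0.4, -0.1, -0.7]
finger_gap: 0.412
the job is handed in; nothing more can be done
None
```

I threw the grey isolator's lever over to off first. Then I pinched the red carrier's two catches, lifted it straight out and handed the job in at about 8.6 s, still holding it. The hand-in gave no verdict.

Last checks, all made just before hand-in:
- **Lever:** it measured about 1.0 rad. It had met its stop with an 18 N reaction and stayed there after I backed off.
- **Red carrier:** it hung upright with its underside about 97 mm above the box, roughly centred over it and touching nothing. The wrist force was about 1 N, which matches the carrier's weight, and the grip opening held steady at 0.41.
- **Blue and green carriers:** both looked seated at their original height. I compared them by height and by eye, not by an exact before-and-after position.
- **Loose things:** the arm passed above them. The screwdriver, gear wheel and multimeter looked undisturbed in the last picture. I did not look at the spark plug again.

One reading disagreed. If the opening scale is linear, 0.41 means a 35 mm gap, but fully pinched catches should measure 42 mm. I put this down to the scale being non-linear. The pictures and the clean release from the bay show both catches were in. I did not measure how far in the catches were.

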